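# Tip the friction block onto the runway

## Task

The big wooden friction block stands on end on the bench just short of the friction runway. Without lifting it, push low on its face away from the runway to slide it until its foot is square against the runway's entry edge, then push high on the same face, reaching in under the light-gate bridge, so that it tips over that edge and lies flat, straight and about central on the runway with its eye plate toward the pulley. Do not touch or shift the runway and its bridge with the robot, use only a light push so the block does not shove the runway along, and leave the other things on the bench as they are.

Things in the scene. Friction and masses are not known exactly. Their poses are not given: they have to be found in the camera images.
- block: pale wooden block, 90 (x) x 110 (y) x 140 mm (z, height) as it stands, 0.4 to 0.65 kg. Origin: centre of the underside it stands on at the start. Its +x side faces the runway's edge: skew up to 12 degrees, gap 28 to 65 mm, up to 12 mm off centre. Its -x side is the face to push. Pushed below 45 mm height it slides, at about 2 to 5 N. Brass eye plate on top, 14 mm proud
- block_foot (a point): middle of the block's lower edge on the runway side (45 mm along the block's +x from its origin, at the underside)
- runway: flat board, 230 mm long (+x, roughly to the robot's left), 170 mm wide, top at 14 mm, loose on the bench, 3 kg, slides at about 15 to 20 N. Origin: middle of its entry edge, at bench height; this edge stops the block's foot. Side trims at y = +-84 to 92 mm, 20 mm high. Pulley at x = 228 to 269 mm, 63 mm high. Runway and bridge are one body
- pivot (a point): middle of the upper corner of the runway's entry edge, 14 mm above the bench: the block tips about this line; it falls over by itself beyond about 40 degrees, and its top corner passes at most 172 mm above the bench
- beam (a point): middle of the underside of the bridge's black cross beam, 195 mm above the bench, 2 mm before the entry edge (x = -17 to 13 mm); beam 30 (x) x 246 (y) x 26 mm, posts at y = +-106 to 118 mm. A tool pointing straight down at the face to push would strike the beam before the block falls; one leaning 35 to 45 degrees, fingertips ahead, clears it
- beaker: clear 250 ml beaker, 77 x 84 x 99 mm, bystander beyond the block, far from the robot; origin under its centre
- weight: brass-coloured weight with a knob, 24 mm across, 41 mm high, bystander beside the block, on the robot's side; origin under its centre
- cylinder: clear measuring cylinder with a six-sided blue foot, 61 x 53 x 169 mm, bystander beside the runway, on the far side; origin under its centre
- chalk: plain carton 75 x 46 x 70 mm, bystander past the pulley end of the runway; origin under its centre

How it is judged:
By the outcome, as a careful person would: the job done as asked, in the order asked, and still so for the second after the job is handed in, with the robot touching nothing.
It also fails if it takes over 45 s, if anything falls off the work surface, if the arm or the gripper's body presses on something with over 40 N, if the wrist force passes 120 N, or if a joint passes its speed limit or range.

## Robot

A 7-joint arm with a two-finger parallel gripper is mounted at the origin on a cart in front of the work surface, level with it; the furniture and walls round the work are solid. World frame = base frame: x ahead of the robot, y to its left, z up, the work surface at z = 0. Lengths are in mm, angles in rad, forces in N, time in s.
With the tool pointing down it reaches from about 425 to 875 mm from the base axis. Payload 4.7 kg.
Tool frame: the origin (TCP) lies between the finger pads, 19 mm behind the fingertips; this is the grasp point; z points along the fingers, y is the line along which they close (so a half turn about z gives the same grasp; the last joint's range is limited). The gripper opens to 85 mm and grips with 20 to 120 N. Pads are 22 mm wide; open, the fingers measure 114 mm over their backs; the gripper's body (76 mm by 85 mm) begins 54 mm behind the grasp point. The pads swing forward as they close: fully open they stand 13 mm farther back than shut.
Start: joints at [1.121, 0.321, -0.07, 1.45, 0.023, 1.371, -0.057], TCP at [290.762, -581.361, 250.049] pointing down, gripper open.
Joint ranges: [-2.86, 2.86], [-0.3, 2.09], [-1.38, 1.24], [0.06, 2.45], [-1.56, 4.7], [0.09, 2.05], [-2.69, 2.69]. Speed limits (rad/s): [2.57, 2.57, 3.14, 3.14, 3.14, 3.14, 3.14].

## Interface

Orientations are given as a 3x3 rotation matrix whose columns are the frame's x, y, z axes.
In Python, from rig import ctrl, eoat, planner, get_image, camera_model, sensors gives the robot as it stands. Calls block until the motion is done:
- ctrl.move_ptp(position, orientation): joint-space move of the TCP to a pose.
- ctrl.movel(position, rot=None, velocity=150, guard=None): straight line of the TCP; rot=None keeps the orientation; velocity is the mean speed in mm/s. With guard (N) it stops when the force on the tool has changed by that much, and returns True; else False.
- ctrl.set_joints(angles): joint-space move.
- eoat.move_gripper(opening): finger opening in mm; the grip force is fixed at half the most; returns when the fingers have stopped.
- ctrl.sleep(seconds).
- planner.inverse_kinematics(position, orientation): joint angles nearest the present ones, or None.
- get_image(name): name is "scene" or "top"; returns (picture, depth): 384x512x3 uint8, red, green, blue; 384x512 float32, mm along the optical axis (not along the pixel's ray), 0 where there is no reading.
- camera_model(name): a dict with "intrinsics" (3x3 intrinsics, pixels), "k1" (the pictures are not rectified: a ray, as slopes to the right and down, at radius r is drawn at 1 + k1 r^2 times it, then the intrinsics apply), "R" (3x3) and "t" (3): a world point X has camera coordinates R X + t. Camera axes: x right, y down, z forward; pixel columns grow to the right and rows downward; lengths in mm; the calibration is good to about 2 mm. A picture is of the moment at which its call begins. camera_model takes no time and is no camera call.
A pose or a line that the arm cannot do raises ctrl.Unreachable and nothing moves.
- ctrl.close_job(): hands the job in; it is judged then, once.
Readings, each from a call of its own:
- sensors.read_time(): time.
- sensors.read_qpos(): joint angles.
- sensors.read_dq(): joint speeds.
- sensors.read_tau(): joint torques, N m.
- sensors.read_eef_pos(): TCP position.
- sensors.read_eef_rot(): TCP orientation.
- sensors.read_force(): force on the tool from outside, world axes, zero at the start.
- sensors.read_torque(): the same for the moment, N m.
- sensors.read_grip_width(): finger opening in mm.
- sensors.read_grip_force(): force on a finger pad.
Only numpy, scipy, OpenCV 4.12 (cv2) and the standard library are available. Lean on these libraries where they do the work, as an engineer would, in place of code of your own. Each camera call takes 0.05 s, during which the arm holds its last target. There are 200 camera calls.

## Working session

There is one attempt and no reset: what is moved stays moved. The work goes in short steps, each a Python script; the robot and the scene stay as the last script left them, time stands still between calls to the robot, and variables do not carry over. Pictures are saved under pics/ and viewed, at most 10 in all, crops included, and the job is handed in when it is done.

```bash
ls; mkdir -p pics; cat > h.py <<'E'
import numpy as np, cv2
from rig import ctrl, eoat, planner, get_image, camera_model, sensors
def cloud(name):
    im,d=get_image(name); m=camera_model(name); K=np.array(m["intrinsics"])
    v,u=np.mgrid[0:d.shape[0],0:d.shape[1]]
    xd=(u-K[0,2])/K[0,0]; yd=(v-K[1,2])/K[1,1]; x,y=xd.copy(),yd.copy()
    for _ in range(8):
        s=1+m["k1"]*(x*x+y*y); x,y=xd/s,yd/s
    P=np.stack([x*d,y*d,d],-1)-np.array(m["t"])
    P=P@np.array(m["R"])
    P[d==0]=np.nan
    return im,P
def save(n,im): cv2.imwrite("pics/"+n,im[:,:,::-1])
E
python3 - <<'E'
from h import *
for n in("scene","top"):
    im,P=cloud(n); save(n+"0.png",im); np.save(n+"0.npy",P); m=camera_model(n); print(n,-np.array(m["R"]).T@m["t"],m["k1"])
print(sensors.read_time())
E
```

```text
pics
scene [-172.89367663  642.66527066  743.30374029] -0.11704631664144201
top [ 19.03557991 411.70664441 919.14764038] -0.07628514487145642
0.1
```

View pics/scene0.png

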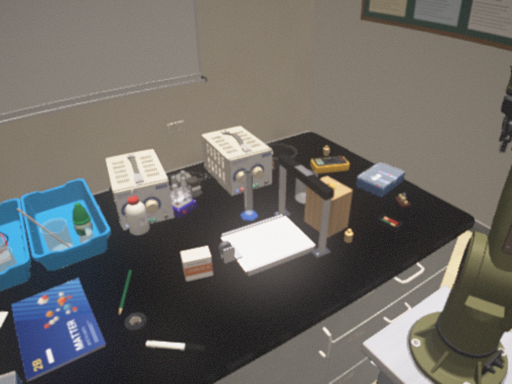

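View pics/top0.png

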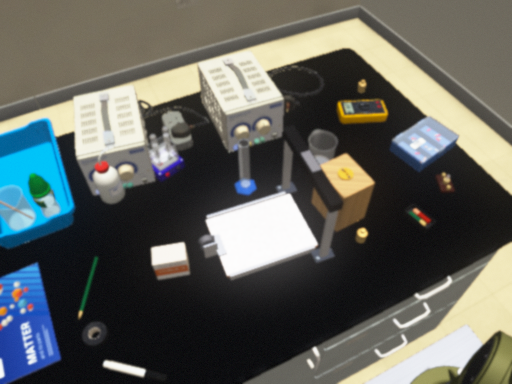

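The scene view shows the block at about (328,205) and the runway at (268,243). In the top view the block's top is at (343,178), the runway at (262,235), the weight at (361,235) and the beaker at (322,145).

```bash
cat >> h.py <<'E'
def rect(p):
    (c,s,a)=cv2.minAreaRect(p.astype(np.float32)); return np.round(c,1),np.round(s,1),round(a,2)
def plane(name,uv,z):
    m=camera_model(name);K=np.array(m["intrinsics"]); uv=np.atleast_2d(uv).astype(float)
    q=np.c_[(uv[:,0]-K[0,2])/K[0,0],(uv[:,1]-K[1,2])/K[1,1]]; x=q.copy()
    for _ in range(8): x=q/(1+m["k1"]*(x**2).sum(1,keepdims=True))
    R=np.array(m["R"]); C=-R.T@m["t"]; r=np.c_[x,np.ones(len(x))]@R
    return C+r*((z-C[2])/r[:,2])[:,None]
def blob(mask):
    n,l,s,c=cv2.connectedComponentsWithStats(mask.astype(np.uint8)); k=1+np.argmax(s[1:,4]); return l==k
E
python3 - <<'E'
from h import *
for n in("top","scene"):
    P=np.load(n+"0.npy"); im=cv2.imread(f"pics/{n}0.png"); hsv=cv2.cvtColor(im,cv2.COLOR_BGR2HSV)
    x,y,z=P[...,0],P[...,1],P[...,2]
    H,S,V=[hsv[...,i].astype(int) for i in range(3)]
    wood=(H>8)&(H<28)&(S>50)&(V>90)
    m=blob(wood&(abs(z-140)<8)&(x>200)&(x<900)); 
    print(n,"block top",m.sum(),np.nanmedian(z[m]),rect(P[m][:,:2]))
    v,u=np.nonzero(m); q=plane(n,np.c_[u,v],140); print("  ray",rect(q[:,:2]))
    m=blob((S<50)&(V>110)&(abs(z-14)<9)&(x>200)); v,u=np.nonzero(m)
    q=plane(n,np.c_[u,v],14); print(" runway",m.sum(),np.nanmedian(z[m]),rect(P[m][:,:2]),rect(q[:,:2]), cv2.boxPoints(cv2.minAreaRect(q[:,:2].astype(np.float32))).round(0).tolist())
    m=blob((V<110)&(abs(z-221)<8)&(x>200)&(x<900)&(y<500)); print(" beam",m.sum(),np.nanmedian(z[m]),rect(P[m][:,:2]))
    m=blob(wood&(z>8)&(z<50)&(x>200)&(x<900)) if 0 else wood&(z>5)&(z<60)&(x>200)&(x<620)&(y<300)
    k,l,s,c=cv2.connectedComponentsWithStats(m.astype(np.uint8))
    for i in range(1,k):
        if s[i,4]>15: print("  low wood",c[i].round(),s[i,4],np.nanmedian(P[l==i],0).round())
E
```

```text
top block top 1317 140.1433583646915 (array([537.9, -70.5]), array([113.2,  90.2]), 3.3)
  ray (array([535.8, -68.5]), array([115.3,  91.8]), 3.43)
 runway 6126 13.798231777019272 (array([572.1, 152.9]), array([264.7, 214.6]), 85.51) (array([569.3, 154.8]), array([261.1, 213. ]), 85.24) [[452.0, 34.0], [665.0, 16.0], [686.0, 276.0], [474.0, 294.0]]
 beam 1024 220.37130204165672 (array([547.3,  26.3]), array([ 30.7, 247.8]), 84.99)
  low wood [446. 181.] 108 [ 475. -377.   19.]
  low wood [319. 204.] 182 [560. -26.  28.]
  low wood [350. 218.] 337 [484. -68.  33.]
  low wood [416. 211.] 37 [ 435. -241.   15.]
  low wood [423. 222.] 39 [ 400. -235.   15.]
  low wood [361. 235.] 112 [432. -68.  28.]
scene block top 291 138.66135463609365 (array([536.9, -71.8]), array([111.5,  88. ]), 3.18)
  ray (array([520.7, -87. ]), array([ 76.1, 136.7]), 63.53)
 runway 3429 14.465171388480286 (array([559.9, 147.6]), array([282.6, 244.9]), 84.43) (array([557.3, 150.7]), array([281.3, 249.3]), 84.45) [[420.0, 23.0], [668.0, -1.0], [695.0, 279.0], [447.0, 303.0]]
 beam 431 219.26279293864428 (array([547. ,  26.7]), array([ 33.2, 244.7]), 85.2)
  low wood [403. 199.] 57 [ 475. -376.   14.]
  low wood [312. 218.] 238 [553. -26.  33.]
  low wood [338. 224.] 261 [485. -71.  33.]
  low wood [386. 218.] 19 [ 438. -241.   13.]
  low wood [393. 224.] 17 [ 400. -235.   15.]
  low wood [348. 235.] 88 [434. -68.  25.]
```

```bash
cat >> h.py <<'E'
TH=np.radians(85.1); O=np.array([547.2,28.5,0]); X=np.array([np.cos(TH),np.sin(TH),0]); Y=np.array([-X[1],X[0],0]); Zu=np.array([0,0,1.])
def W(x,y,z): return O+x*X+y*Y+z*Zu
def F(p): p=np.asarray(p)-O; return np.array([p@X,p@Y,p[2]])
def rot(lean,sgn=1,yaw=0):
    c,s=np.cos(yaw),np.sin(yaw); f=c*X+s*Y
    a=np.radians(lean); z=f*np.sin(a)-Zu*np.cos(a); y=sgn*np.cross(Zu,f); return np.c_[np.cross(y,z),y,z]
def block(n="top"):
    im,P=cloud(n); hsv=cv2.cvtColor(im,cv2.COLOR_RGB2HSV); H,S,V=[hsv[...,i].astype(int) for i in range(3)]
    m=blob((H>8)&(H<28)&(S>50)&(V>90)&(abs(P[...,2]-140)<8)&(P[...,0]>200)&(P[...,0]<900))
    c,s,a=cv2.minAreaRect(P[m][:,:2].astype(np.float32))
    if s[0]<s[1]: a-=90
    return im,P,F([*c,0]),s,a+90-np.degrees(TH)
def beam(P,im):
    m=blob((im.max(2)<110)&(abs(P[...,2]-221)<8)&(P[...,0]>200)&(P[...,0]<900)&(P[...,1]<500)); return rect(P[m][:,:2])
E
python3 - <<'E'
from h import *
for L in(40,45):
  for sg in(1,-1):
    print(L,sg)
    for p in((-160,0,170),(-160,0,35),(-110,0,35),(-130,0,125),(-38,0,125)):
        try: q=planner.inverse_kinematics(W(*p),rot(L,sg))
        except Exception as e: q=e
        print(p,None if q is None else np.round(q,2))
P=np.concatenate([np.load(n+"0.npy").reshape(-1,3) for n in("top","scene")]); P=P[np.isfinite(P[:,0])]
Q=(P-O)@np.c_[X,Y,Zu]
print("tall stuff max z in runway frame bins (rows x -420..-100, cols y 250..-250)")
for x in range(-420,-40,40):
    print(x,[int(np.max(Q[(abs(Q[:,0]-x-20)<20)&(abs(Q[:,1]-y)<20)&(Q[:,2]<300)][:,2],initial=-9)) for y in range(240,-241,-40)])
E
```

```text
40 1
(-160, 0, 170) [ 0.57  0.38 -0.03  1.7  -0.61  1.44 -2.48]
(-160, 0, 35) [ 0.6   0.56 -0.05  1.76 -0.62  1.24 -2.34]
(-110, 0, 35) [ 0.56  0.52 -0.09  1.82 -0.65  1.18 -2.39]
(-130, 0, 125) [ 0.56  0.41 -0.06  1.77 -0.62  1.34 -2.46]
(-38, 0, 125) [ 0.48  0.35 -0.14  1.85 -0.67  1.23 -2.56]
40 -1
(-160, 0, 170) [ 0.99  0.44 -0.54  1.68 -0.43  1.37  0.52]
(-160, 0, 35) [ 0.97  0.63 -0.53  1.75 -0.37  1.16  0.6 ]
(-110, 0, 35) [ 0.92  0.59 -0.54  1.81 -0.41  1.1   0.57]
(-130, 0, 125) [ 0.97  0.48 -0.57  1.75 -0.42  1.26  0.53]
(-38, 0, 125) [ 0.87  0.41 -0.6   1.84 -0.49  1.16  0.45]
45 1
(-160, 0, 170) [ 0.59  0.43 -0.    1.69 -0.67  1.5  -2.43]
(-160, 0, 35) [ 0.61  0.6  -0.04  1.74 -0.68  1.31 -2.29]
(-110, 0, 35) [ 0.58  0.57 -0.08  1.8  -0.71  1.24 -2.32]
(-130, 0, 125) [ 0.57  0.45 -0.04  1.75 -0.69  1.4  -2.4 ]
(-38, 0, 125) [ 0.5   0.39 -0.12  1.85 -0.73  1.28 -2.49]
45 -1
(-160, 0, 170) [ 1.01  0.49 -0.54  1.67 -0.47  1.41  0.56]
(-160, 0, 35) [ 1.    0.67 -0.52  1.72 -0.41  1.21  0.65]
(-110, 0, 35) [ 0.96  0.64 -0.55  1.79 -0.44  1.14  0.62]
(-130, 0, 125) [ 1.    0.52 -0.57  1.73 -0.47  1.3   0.57]
(-38, 0, 125) [ 0.92  0.46 -0.62  1.83 -0.54  1.19  0.51]
tall stuff max z in runway frame bins (rows x -420..-100, cols y 250..-250)
-420 [4, 4, 4, 4, 15, 42, 22, 43, 45, 46, 46, 3, 32]
-380 [4, 4, 4, 4, 3, 4, 6, 44, 44, 45, 42, 3, 33]
-340 [5, 4, 4, 19, 4, 7, 4, 4, 4, 3, 3, 2, 29]
-300 [4, 6, 21, 21, 19, 5, 4, 4, 6, 4, 5, 3, 3]
-260 [5, 4, 4, 18, 19, 4, 5, 5, 5, 4, 5, 4, 4]
-220 [4, 4, 5, 3, 5, 3, 6, 2, -9, -9, 4, 4, 4]
-180 [3, 3, 3, 3, 4, 143, 141, -9, -9, 100, 103, 99, 1]
-140 [5, 4, 4, 43, 41, 143, 150, 143, 138, 99, -9, 101, 3]
-100 [5, 4, 5, 31, 141, 145, 154, 144, 4, 101, 100, 3, 4]
-60 [4, 4, 4, 9, 7, 141, 142, 142, 9, 10, 5, 4, 5]
```

```bash
python3 - <<'E'
from h import *
R=rot(40,-1)
im,P,c,s,a=block(); print("block c",c.round(1),s,"skew",round(a,2))
eoat.move_gripper(50)
ctrl.move_ptp(W(-220,0,180),R); ctrl.movel(W(-215,0,34),velocity=180)
f0=sensors.read_force(); print("t",sensors.read_time(),"f",np.round(f0,2))
g=ctrl.movel(W(-150,0,34),velocity=40,guard=1.5)
print("contact",g,F(sensors.read_eef_pos()).round(1),(F(O+sensors.read_force())-F(O+f0)).round(2))
im,P,c,s,a=block(); print("block c",c.round(1),s,"skew",round(a,2)); save("a.png",im); print(sensors.read_time())
E
```

```text
block c [-100.1    0.2    0. ] (112.87535858154297, 89.17533111572266) skew 8.33
t 3.2417 f [-0.39 -0.2   0.65]
contact True [-164.3    0.4   33.6] [-0.08  0.17 -1.22]
block c [-97.7  -0.9   0. ] (112.17150115966797, 90.9432601928711) skew 7.38
4.4417
```

View pics/a.png

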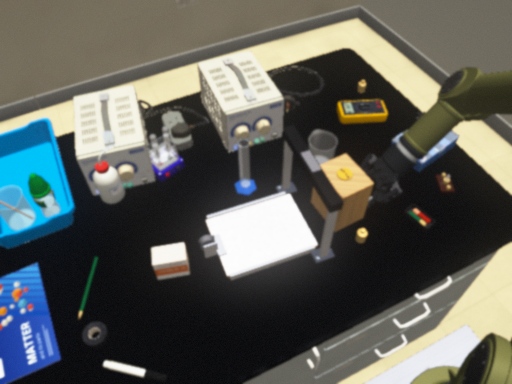

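The gripper is at (388,175), touching the block's back face at (370,190). The block has started to turn and the bystanders are clear. I'll push on, stopping short of the edge.

```bash
python3 - <<'E'
from h import *
for x in(-148,-132):
    g=ctrl.movel(W(x,0,34),velocity=35,guard=9)
    f=[F(O+np.array(sensors.read_force())) for _ in range(5)]
    im,P,c,s,a=block(); print(g,F(sensors.read_eef_pos()).round(1),np.mean(f,0).round(1),"block c",c.round(1),"skew",round(a,2),"beam",beam(P,im),round(sensors.read_time(),2))
E
```

```text
False [-147.6   -0.2   34.2] [-0.2 -0.7  0.6] block c [-91.7  -3.9   0. ] skew 1.84 beam (array([547.4,  26.3]), array([ 31.3, 246.7]), 84.8) 5.13
False [-1.313e+02  1.000e-01  3.410e+01] [-0.2 -0.2  0.7] block c [-85.1  -4.5   0. ] skew -0.48 beam (array([548.1,  26.1]), array([ 31.7, 247.7]), 84.97) 5.79
```

```bash
python3 - <<'E'
from h import *
for x in(-122,):
    g=ctrl.movel(W(x,0,34),velocity=35,guard=9)
    f=[F(O+np.array(sensors.read_force())) for _ in range(5)]
    im,P,c,s,a=block(); b=c[0]-min(s)/2
    print(g,F(sensors.read_eef_pos()).round(1),np.mean(f,0).round(1),"block c",c.round(1),s,"back",b,"foot",b+90,"skew",round(a,2),round(sensors.read_time(),2))
    im,P,c,s,a=block("scene"); print(c,s,a); save("b.png",im)
E
```

```text
False [-121.3    0.2   34.1] [ 0.  -0.2  0.6] block c [-80.3  -5.    0. ] (49.079734802246094, 113.31428527832031) back -104.82888968389213 foot -14.828889683892129 skew -1.99 6.28
[-29.36378837  -5.06918349   0.        ] (30.996826171875, 112.44922637939453) -0.7397323608398381
```

View pics/b.png

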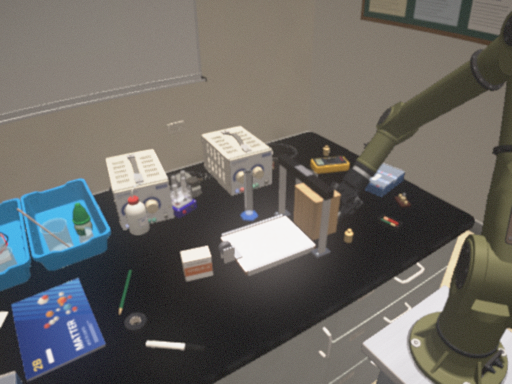

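The block stands at (315,213) in the scene view with the gripper behind it. It is nearly square, about 15 mm short of the edge and 5 mm off toward the far side. I'll make the final slide with a slight sideways drift.

```bash
python3 - <<'E'
from h import *
def rep(g):
    f=[F(O+np.array(sensors.read_force())) for _ in range(5)]
    im,P,c,s,a=block(); b=c[0]-min(s)/2
    print(g,F(sensors.read_eef_pos()).round(1),np.mean(f,0).round(1),"y",c[1].round(1),np.round(s,1),"foot",round(b+90,1),"skew",round(a,2),"beam",beam(P,im),round(sensors.read_time(),2))
    return im
rep(ctrl.movel(W(-110,5,34),velocity=25,guard=8))
rep(ctrl.movel(W(-98,5.5,34),velocity=12,guard=7))
im,P,c,s,a=block("scene"); print(c,s,a,beam(P,im)); save("c.png",im[100:300,200:420].repeat(2,0).repeat(2,1))
E
```

```text
False [-109.4    5.4   34. ] [ 0.3 -0.2  0.1] y -1.2 [ 39.2 112.9] foot -4.1 skew 0.55 beam (array([547.3,  26.1]), array([ 31.6, 248.5]), 84.8) 7.04
True [-107.     5.2   33.4] [-0.1  0.3  0.1] y -0.3 [ 35.6 112.2] foot -0.9 skew -1.54 beam (array([546.8,  26.7]), array([ 31.2, 247.1]), 84.77) 7.62
[-22.07950353   0.02690362   0.        ] (45.20936965942383, 112.0124740600586) 0.5393508911132869 (array([546.8,  26.5]), array([ 32.8, 245.2]), 85.52)
```

View pics/c.png

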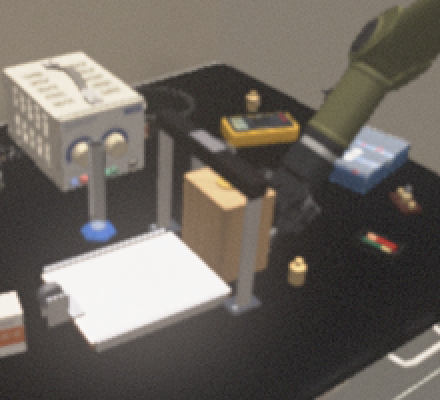

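The block stands against the edge at crop (215,225), central. I'll press once more to square it, then back off, go high and tip it.

```bash
python3 - <<'E'
from h import *
g=ctrl.movel(W(-100,5,34),velocity=10,guard=9); print(g,F(sensors.read_eef_pos()).round(1))
im,P,c,s,a=block(); print("foot",round(c[0]-min(s)/2+90,1),c[1].round(1),"skew",round(a,2),beam(P,im))
ctrl.movel(W(-145,5,34),velocity=120); ctrl.movel(W(-145,0,125),velocity=150)
ctrl.movel(W(-113,0,125),velocity=100,guard=6)
x=-113
for x in(-95,-75,-55,-35):
    g=ctrl.movel(W(x,0,125),velocity=40,guard=9)
    print(g,F(sensors.read_eef_pos()).round(1),F(O+sensors.read_force()).round(1),round(sensors.read_time(),2))
    if g: break
im,P=cloud("scene"); save("d.png",im)
im2,P2=cloud("top"); print(beam(P2,im2))
E
```

```text
True [-107.     5.6   32.7]
foot -1.2 -0.2 skew 0.93 (array([547. ,  26.1]), array([ 30.7, 248.1]), 84.88)
False [-95.5  -0.4 125.2] [-4.1 -0.2  3.5] 10.46
False [-74.8  -0.4 125.4] [-3.9 -0.4  4.8] 11.11
False [-54.4   0.6 124.5] [ 0.2 -0.1  1. ] 11.76
True [-48.9   0.5 125.2] [-0.3 -0.1 -0.4] 12.05
(array([547.1,  26. ]), array([ 31.7, 246.6]), 85.19)
```

View pics/d.png

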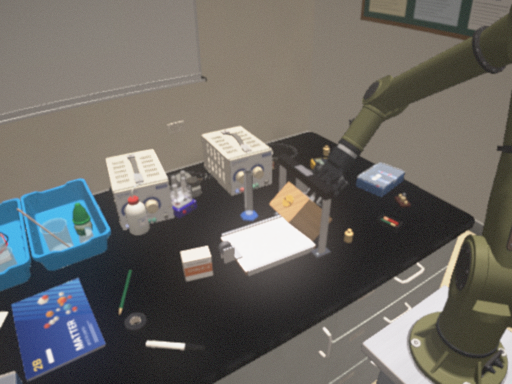

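The block's top is at (293,203), tilted past the balance point and either falling or caught. I'll check its state again before moving.

```bash
python3 - <<'E'
from h import *
ctrl.sleep(0.3); print(F(O+sensors.read_force()).round(1))
im,P=cloud("scene"); save("e.png",im[120:280,230:390].repeat(3,0).repeat(3,1))
hsv=cv2.cvtColor(im,cv2.COLOR_RGB2HSV); H,S,V=[hsv[...,i].astype(int) for i in range(3)]
m=(H>8)&(H<28)&(S>50)&(V>90); Q=(P[m]-O)@np.c_[X,Y,Zu]; Q=Q[(abs(Q[:,0])<160)&(abs(Q[:,1])<60)]; print(np.nanpercentile(Q,[1,50,99],axis=0).round(), sensors.read_time())
E
```

```text
[ 0.3 -0.   0.9]
[[-157.  -55.   19.]
 [  43.   30.   97.]
 [ 104.   55.  302.]] 12.5
```

View pics/e.png

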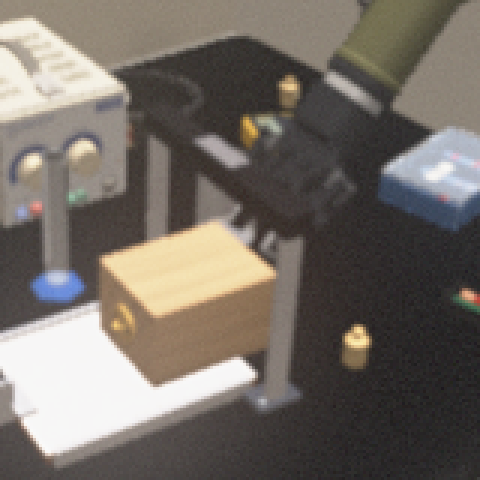

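The block now lies flat on the runway at crop (190,300), eye plate toward the pulley at (120,318). I'll retreat and check it.

```bash
python3 - <<'E'
from h import *
ctrl.movel(W(-190,0,135),velocity=150); ctrl.movel(W(-220,0,220),velocity=150)
for n in("top","scene"):
    im,P=cloud(n); hsv=cv2.cvtColor(im,cv2.COLOR_RGB2HSV); H,S,V=[hsv[...,i].astype(int) for i in range(3)]
    m=blob((H>8)&(H<28)&(S>50)&(V>90)&(abs(P[...,2]-104)<7)&(P[...,0]<900)); q=P[m][:,:2]
    c,s,a=cv2.minAreaRect(q.astype(np.float32)); print(n,np.nanmedian(P[m][:,2]),F([*c,0]).round(1),np.round(s,1),round(a-np.degrees(TH),2),beam(P,im))
    save(n+"f.png",im)
    m=(abs(P[...,2]-25)<25)&(abs(P[...,0]-433)<30)&(abs(P[...,1]+68)<30)&(P[...,2]>6); print("weight",np.nanmedian(P[m],0).round())
print(sensors.read_time())
E
```

```text
top 103.60281059287912 [34.2 -0.5  0. ] [131.7 112.5] -0.33 (array([547.1,  26.2]), array([ 30.8, 246.1]), 85.11)
weight [433. -68.  28.]
scene 104.23086416107506 [29.5 -1.7  0. ] [142.9 114.5] -0.48 (array([546.3,  26.5]), array([ 32.6, 245.4]), 85.48)
weight [434. -68.  26.]
14.4333
```

View pics/topf.png

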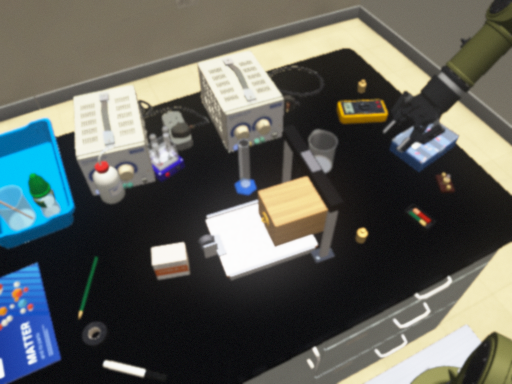

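The top view shows the block lying flat at (293,210), straight and central sideways, with the bridge and bystanders unmoved. It kicked back while falling and overhangs the entry edge by about 40 mm. I'll nudge it forward lightly to about 15 mm.

```bash
python3 - <<'E'
from h import *
ctrl.movel(W(-150,-1,130),velocity=200); ctrl.movel(W(-110,-1,54),velocity=150)
ctrl.movel(W(-66,-1,54),velocity=80,guard=6)
g=ctrl.movel(W(-31,-1,54),velocity=25,guard=8); print(g,F(sensors.read_eef_pos()).round(1))
ctrl.movel(W(-110,0,54),velocity=120); ctrl.movel(W(-200,0,200),velocity=200)
for n in("top","scene"):
    im,P=cloud(n); hsv=cv2.cvtColor(im,cv2.COLOR_RGB2HSV); H,S,V=[hsv[...,i].astype(int) for i in range(3)]
    m=blob((H>8)&(H<28)&(S>50)&(V>90)&(abs(P[...,2]-104)<7)&(P[...,0]<900)); q=P[m][:,:2]
    c,s,a=cv2.minAreaRect(q.astype(np.float32)); print(n,np.nanmedian(P[m][:,2]),F([*c,0]).round(1),np.round(s,1),round(a-np.degrees(TH),2),beam(P,im))
save("g.png",im); print(sensors.read_time())
E
```

```text
False [-30.9  -0.9  54. ]
top 103.57699061381263 [55.5 -1.3  0. ] [140.3 113.5] -0.5 (array([546.8,  26.1]), array([ 31.4, 245.9]), 85.07)
scene 104.25389819255341 [54.8 -1.9  0. ] [141.5 115.6] -0.21 (array([547.2,  26.5]), array([ 31.6, 245.5]), 85.24)
20.0417
```

View pics/g.png

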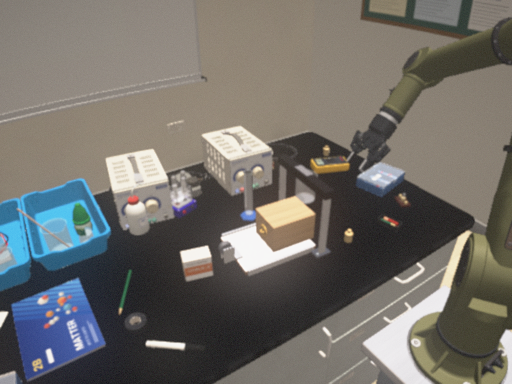

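The block lies flat at (285,222), straight and central, with its eye plate toward the pulley at (228,250). The bridge has not moved and the robot is clear, so I'm handing the job in.

```bash
python3 -c "
from rig import ctrl; print(ctrl.close_job())"
```

```text
the job is handed in; nothing more can be done
None
```

The job is handed in at about 20 s: the block was slid to the entry edge and tipped, and now lies flat, within about 0.5° of straight and 2 mm of central, eye plate toward the pulley; it kicked back in the fall, so I added one light push along the runway (about 25 mm), and the runway and bridge did not measurably move.

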